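# Find the crossed clamp screw and tighten the good one

## Task

Two sloping clamps each hold a small ring casting for grinding, and both square-headed clamp screws have been entered part way; one of them, you cannot see which, is cross-threaded. Turn them gently to find out: run the good one clockwise fully home, and turn the crossed one, which binds early, back anticlockwise until it is fully out against its stop. Never force a stopped screw so far clockwise that its sprung head is over-wound, and leave everything else on the bench where it lies.

Things in the scene. Friction and masses are not known exactly. Their poses are not given: they have to be found in the camera images.
- clamp_a: One sloping clamp, fixed to the bench, on the left or on the right; origin at the underside of its 150 x 120 mm foot. A grey bridge (100 x 56 mm, top about 118 mm up at the screw) leans towards the robot; through it the screw presses on a 52 mm iron ring casting.
- clamp_b: The other clamp, identical in looks and size. Either may be the crossed one.
- screw_a_head (a point): Centre of this clamp screw's square steel head, 24 x 24 mm and 30 mm tall. z: along the screw axis, outwards, 29 degrees from vertical, leaning to the clamp's robot side; x, y: square to the flats, turning with the head. The 31 mm brass collar of the screw begins 10 mm below the head's underside, and the bridge is 30 mm below it when out, 23 mm when home: the screw sinks 2.4 mm per rad.
- screw_b_head (a point): The same for the other, identical-looking clamp screw (same sizes, axes and travel).
- screw_a (a joint): Turn of the screw itself (and its brass collar), rad: 0 = fully out at its stop; grows clockwise seen from above the head. Starts at 0.5 to 0.9. A good screw turns freely (0.03 N m) and stops hard, fully home, at 2.8. A crossed one turns just as freely to about 1.3 and there binds hard; it can only be turned back. Both stay where they are left.
- screw_b (a joint): The same for the other screw; either may be the crossed one.
- twist_a (a joint): Wind-up of the sprung square head against its screw, rad, clockwise positive, 0 at rest. The head gives springily, 1.2 N m per rad, once the screw has bound or reached a stop (the brass collar then no longer follows the head), and springs back when let go; wound 0.4 rad clockwise (0.5 N m) it breaks.
- twist_b (a joint): The same for the head of the other screw.
- ring_big_mid (a point): Bystander: iron ring casting, 88 mm across, 26 mm high, lying between the clamps; its centre.
- ring_small_mid (a point): Bystander: rusty ring casting, 68 mm across, 22 mm high; its centre.
- hammer_grip (a point): Bystander: hammer lying on the robot's side of the clamps, to the right; point on its handle.
- wrench_grip (a point): Bystander: open wrench lying on the robot's side of the clamps, to the left; point on its handle.
- jar_mid (a point): Bystander: amber jar, 64 mm across, 110 mm tall, with a screw lid; its centre.
- offcut_mid (a point): Bystander: timber offcut 130 x 60 x 35 mm; its centre.
- pulley_mid (a point): Bystander: small iron V-belt pulley, 90 mm across, 42 mm tall with its hub; its middle.

How it is judged:
By the outcome, as a careful person would: the job done as asked, in the order asked, and still so for the second after the job is handed in, with the robot touching nothing.
It also fails if it takes over 72 s, if anything falls off the work surface, if the arm or the gripper's body presses on something with over 40 N, if the wrist force passes 120 N, or if a joint passes its speed limit or range.

## Robot

A 6-joint arm with a two-finger parallel gripper is mounted at the origin on the work surface. World frame = base frame: x ahead of the robot, y to its left, z up, the work surface at z = 0. Lengths are in m, angles in rad, forces in N, time in s.
With the tool pointing down it reaches from about 0.25 to 0.8 m from the base axis. Payload 8.5 kg.
Tool frame: the origin (TCP) lies midway between the tips of the shut fingers; the grasp point (between the pads) lies robot.tcp_to_grasp behind it (robot.tcp_to_grasp is the distance from the TCP to the grasp point, in m); x points along the fingers, y is the direction in which the jaws open and shut, and the axes are right-handed (so a half turn about x gives the same grasp; the last joint's range is limited). The gripper opens to 85 mm and grips with 20 to 120 N. Pads are 22 mm wide; open, the fingers measure 114 mm over their backs; the gripper's body (76 mm by 85 mm) begins 54 mm behind the grasp point. The pads swing forward as they close: fully open they stand 13 mm farther back than shut.
Start: joints at [-1.291, 0.238, -0.013, 1.319, 0, 1.571], TCP at [0.145, -0.505, 0.231] pointing down, gripper open.
Joint ranges: [-2.66, 2.66], [-1.03, 1.9], [-1.14, 1.46], [-1.82, 2.27], [-1.45, 1.34], [-3.14, 3.14]. Speed limits (rad/s): [2.22, 2.22, 2.79, 3.14, 3.14, 3.14].

## Interface

Orientations are given as [roll, pitch, yaw] about the fixed x, y, z axes, in that order (R = Rz(yaw) Ry(pitch) Rx(roll)).
In Python, from rig import robot, vision, ticket gives the robot as it stands. The module is installed in compiled form; this text tells all that it offers.
- The arm moves only by the tool move_arm, never from a script. Its argument "steps" is a list of rows, each an object of numbers: "x", "y", "z": the shift along the world's x, y, z in mm; "wx", "wy", "wz": the turn, a rotation vector about the world's x, y, z in degrees. A call has 1 to 12 rows; each row shifts and turns the commanded pose from where the row before left it; what a row does not reach is not made up. A row lasts 1/12 s, in which the tool goes at most 41.7 mm and 7.16 degrees, less where a joint would pass 70% of its speed; a pose out of reach is approached as far as the arm can. A call with a gripper value outside its range is refused whole. "hand" is the finger opening in mm, from 0 to 85.4, set as the call begins (left out, the last holds). The fingers move at their own pace and stop on an object; "newtons" is the grip in N (left out, the last holds). Time passes only in rows, so rows that do not move let the fingers close. It gives the time, the measured TCP pose, the force and the opening at its end, in the units of the state.
- robot.get_state(): the state, without advancing time (a new reading comes with each control period).
- vision.get_image(name): name is "side" or "top"; returns (picture, depth): 384x512x3 uint8, blue, green, red; 384x512 float32, m along the optical axis (not along the pixel's ray), 0 where there is no reading.
- vision.camera_model(name): a dict with "fx", "fy", "cx", "cy" (pixels), "distortion" ([k1, k2, p1, p2, k3] as OpenCV has them; the pictures are not rectified), "camera_from_world" (4x4, takes a point from world to camera coordinates). Camera axes: x right, y up, looking along -z (the intrinsics and any distortion apply to the point x, -y, -z); pixel columns grow to the right and rows downward; lengths in m; the calibration is good to about 2 mm. A picture is of the moment at which its call begins. camera_model takes no time and is no camera call.
- ticket.job_done(): hands the job in, once; it reports no verdict.
The state is a dict: "time_s": time; "joint_positions": joint angles; "qvel": joint speeds; "effort": joint torques, N m; "tcp_pos": TCP position; "orientation": TCP orientation; "wrist_force": force on the tool from outside, world axes, zero at the start; "torque": the same for the moment, N m; "opening": opening from 0.0 (shut) to 1.0 (fully open).
Only numpy, scipy, OpenCV 4.12 (cv2) and the standard library are available. Lean on these libraries where they do the work, as an engineer would, in place of code of your own. Each camera call takes 0.05 s, during which the arm holds its last target. There are 200 camera calls.

## Working session

There is one attempt and no reset: what is moved stays moved. The work goes in short steps, Python scripts to look and compute and a tool call to move; the robot and the scene stay as the last step left them, time stands still between calls to the robot, and variables do not carry over. Pictures are saved under pics/ and viewed, about 8 in all and at most 12, crops included, and the job is handed in when it is done.

Besides the shell and the picture viewer there is one more tool, called after "Emit:" by a JSON object that holds its "name" and its "arguments", one argument or row to a line. move_arm: Moves the arm, as the interface text tells. Its arguments: {"type":"object","properties":{"steps":{"type":"array","items":{"type":"object","properties":{"x":{"type":"number"},"y":{"type":"number"},"z":{"type":"number"},"wx":{"type":"number"},"wy":{"type":"number"},"wz":{"type":"number"}}}},"hand":{"type":"number"},"newtons":{"type":"number"}},"required":["steps"]}

```bash
mkdir -p pics
cat > h.py <<'E'
import numpy as np, cv2
from rig import robot, vision, ticket
from scipy.spatial.transform import Rotation as R
def world(name,depth,u,v,win=1):
    m=vision.camera_model(name)
    K=np.array([[m['fx'],0,m['cx']],[0,m['fy'],m['cy']],[0,0,1]])
    p=cv2.undistortPoints(np.array([[[u,v]]],float),K,np.array(m['distortion'],float))[0,0]
    d=depth[int(round(v))-win:int(round(v))+win+1,int(round(u))-win:int(round(u))+win+1]
    d=np.median(d[d>0]) if (d>0).any() else np.nan
    c=np.array([p[0]*d,-p[1]*d,-d,1])
    return (np.linalg.inv(m['camera_from_world'])@c)[:3]
def cloud(name,depth):
    m=vision.camera_model(name)
    K=np.array([[m['fx'],0,m['cx']],[0,m['fy'],m['cy']],[0,0,1]])
    vv,uu=np.mgrid[:384,:512]
    p=cv2.undistortPoints(np.stack([uu,vv],-1).reshape(-1,1,2).astype(float),K,np.array(m['distortion'],float))[:,0]
    d=depth.reshape(-1)
    c=np.c_[p[:,0]*d,-p[:,1]*d,-d,np.ones_like(d)]
    return (np.linalg.inv(m['camera_from_world'])@c.T).T[:,:3].reshape(384,512,3)
E
python3 - <<'E'
from h import *
for n in('top','side'):
    i,d=vision.get_image(n); cv2.imwrite(f'pics/{n}0.png',i); np.save(f'{n}0.npy',d)
    m=vision.camera_model(n); print(n,m['fx'],m['distortion'],np.linalg.inv(m['camera_from_world'])[:3].round(3).tolist(), (d>0).mean())
i=[cv2.imread(f'pics/{n}0.png') for n in('top','side')]
print(robot.tcp_to_grasp,robot.get_state())
E
```

```text
top 472.20525476186907 [-0.08924868  0.          0.          0.          0.        ] [[0.029, 0.997, -0.077, 0.383], [-1.0, 0.028, -0.013, -0.018], [-0.011, 0.078, 0.997, 1.721]] 0.9959564208984375
side 427.4452926718448 [-0.05851177  0.          0.          0.          0.        ] [[-0.783, 0.373, -0.499, -0.078], [-0.622, -0.441, 0.647, 0.767], [0.021, 0.816, 0.577, 0.799]] 0.9959716796875
0.0187 {'time_s': 0.1, 'joint_positions': array([-1.29096477e+00,  2.38739339e-01, -1.41860036e-02,  1.31922137e+00,
        6.53120164e-06,  1.57082446e+00]), 'qvel': array([-0.0006927 ,  0.0001034 ,  0.00116067,  0.00225559,  0.00063551,
       -0.00061305]), 'effort': array([-2.99294887e-03, -5.39719713e+01,  3.46999168e+01,  1.34447849e-02,
       -2.04056587e-04,  2.70845895e-06]), 'tcp_pos': array([ 0.14489555, -0.50420181,  0.23072594]), 'orientation': array([-1.5756047 ,  1.56944593,  1.84579137]), 'wrist_force': array([ 0.44216322, -0.08001017, -0.57010354]), 'torque': array([ 0.00595145, -0.03162095, -0.05812635]), 'opening': 1.0004339338169814}
```

View pics/top0.png

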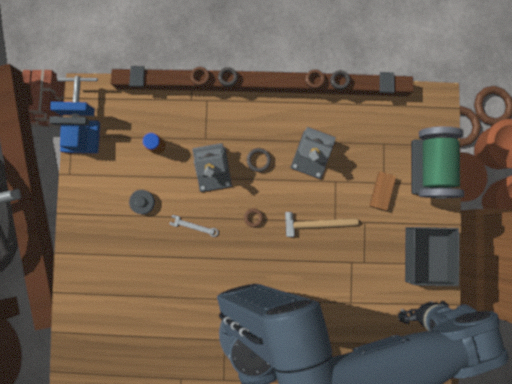

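View pics/side0.png

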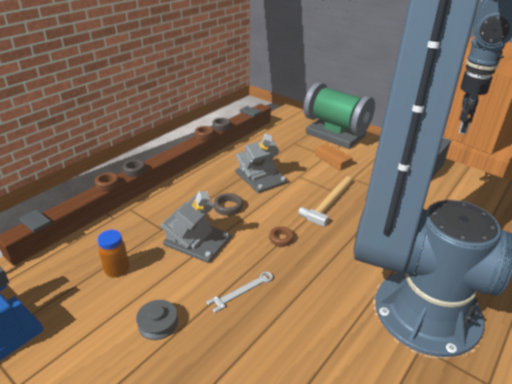

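Top view: the clamps are at about (211,168) and (314,153). Side view: (198,222) and (261,163), with the heads at about (203,198) and (268,141). Next I'll enlarge the crops.

Run:
```python
from h import *
t=cv2.imread('pics/top0.png');s=cv2.imread('pics/side0.png')
f=lambda im,x,y,w,h:cv2.resize(im[y:y+h,x:x+w],(400,300),interpolation=cv2.INTER_CUBIC)
# 5x crops, 80x60
o=np.vstack([np.hstack([f(t,172,138,80,60),f(t,275,123,80,60)]),np.hstack([f(s,160,185,80,60),f(s,225,125,80,60)])])
cv2.imwrite('pics/crop0.png',o)
# heads: topmost cloud points around
for n,boxes in (('top',[(190,140,235,195),(290,125,335,182)]),('side',[(160,185,235,265),(232,130,290,190)])):
    P=cloud(n,np.load(f'{n}0.npy'))
    for x0,y0,x1,y1 in boxes:
        Q=P[y0:y1,x0:x1].reshape(-1,3); H=Q[Q[:,2]>0.142]
        print(n,len(H),H.mean(0).round(4),H.max(0).round(4),H.min(0).round(4))
```

```text
top 93 [0.5446 0.1409 0.3662] [0.5943 0.1809 1.7214] [ 0.383  -0.0179  0.1425]
top 85 [ 0.5971 -0.1601  0.3841] [ 0.656  -0.0179  1.7214] [ 0.383  -0.1988  0.1428]
side 191 [0.4627 0.2633 0.2631] [0.5938 0.7665 0.7991] [-0.078   0.1484  0.1426]
side 108 [ 0.5492 -0.0747  0.2341] [0.6556 0.7665 0.7991] [-0.078  -0.1984  0.1433]
```

View pics/crop0.png

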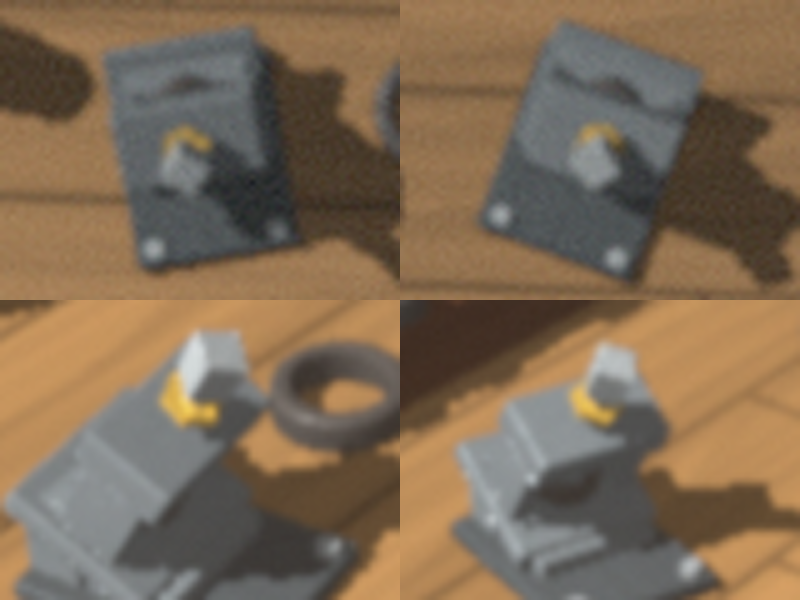

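```bash
cat > fit.py <<'E'
from h import *
def fit(Q,label):
    Q=Q[(Q[:,2]>0.03)&(Q[:,2]<0.2)]
    best=(0,)
    rng=np.random.default_rng(0)
    for _ in range(4000):
        a,b,c=Q[rng.choice(len(Q),3,False)]
        n=np.cross(b-a,c-a); l=np.linalg.norm(n)
        if l<1e-5: continue
        n/=l; n*=np.sign(n[2])
        if not(np.radians(22)<np.arccos(n[2])<np.radians(36)) or n[0]>0: continue
        k=abs((Q-a)@n)<0.0025
        if k.sum()>best[0]: best=(k.sum(),k)
    S=Q[best[1]]; c=S.mean(0); n=np.linalg.svd(S-c)[2][2]; n*=np.sign(n[2])
    print(label,'plane n',n.round(3),'tilt',np.degrees(np.arccos(n[2])).round(1),'yaw',np.degrees(np.arctan2(-n[1],-n[0])).round(1),'N',len(S))
    return n,c
def head(Q,n,c,label):
    # tilt axis frame: e1 horizontal, e2 upslope
    e1=np.cross([0,0,1],n); e1/=np.linalg.norm(e1); e2=np.cross(n,e1)
    h=(Q-c)@n; H=Q[(h>0.035)&(h<0.08)&(Q[:,2]<0.25)]
    hh=(H-c)@n; uv=np.c_[(H-c)@e1,(H-c)@e2]
    med=np.median(uv,0); k=np.linalg.norm(uv-med,axis=1)<0.022
    r=cv2.minAreaRect((uv[k]*1000).astype(np.float32))
    print(label,'head n',k.sum(),'h max',np.percentile(hh[k],[50,90,99]).round(4),'rect mm',np.round(r[0],1),np.round(r[1],1),r[2])
    cc=c+e1*r[0][0]/1000+e2*r[0][1]/1000
    return cc,H[k]
if __name__=='__main__':
    P={k:cloud(k,np.load(f'{k}0.npy')) for k in('top','side')}
    B={'top':[(190,138,240,195),(288,123,340,182)],'side':[(160,185,240,265),(230,125,292,192)]}
    for j,l in enumerate(('L','R')):
        Q={k:P[k][b[j][1]:b[j][3],b[j][0]:b[j][2]].reshape(-1,3) for k,b in B.items()}
        for k in Q: fit(Q[k],l+k)
        A=np.vstack(list(Q.values())); n,c=fit(A,l+'both')
        for k in Q: head(Q[k],n,c,l+k)
        cc,H=head(A,n,c,l+'both')
        hm=np.percentile((H-c)@n,97)
        print(l,'axis pt on plane',cc.round(4),'head centre',(cc+n*(hm-.015)).round(4))
        for k in Q:
            T=Q[k][((Q[k]-c)@n>hm-.004)&((Q[k]-c)@n<hm+.004)]; print(k,'top face mean',T.mean(0).round(4),len(T), ((T-cc)-np.outer((T-cc)@n,n)).mean(0).round(4))
E
python3 fit.py
```

```text
Ltop plane n [-0.447 -0.083  0.891] tilt 27.0 yaw 10.6 N 201
Lside plane n [-0.472 -0.078  0.878] tilt 28.6 yaw 9.4 N 394
Lboth plane n [-0.461 -0.096  0.882] tilt 28.1 yaw 11.8 N 574
Ltop head n 67 h max [0.0562 0.0621 0.065 ] rect mm [8.6 2. ] [25.6 24.8] 52.29096603393555
Lside head n 146 h max [0.0555 0.0596 0.0613] rect mm [6.5 0.6] [26.4 25.5] 50.311405181884766
Lboth head n 213 h max [0.0559 0.0598 0.0625] rect mm [7.3 1.2] [28.6 25.8] 51.36970138549805
L axis pt on plane [0.5884 0.1696 0.12  ] head centre [0.5667 0.1651 0.1616]
top top face mean [0.5601 0.1638 0.1736] 18 [-0.0002  0.     -0.0001]
side top face mean [0.5604 0.1649 0.1721] 43 [-0.0007  0.0009 -0.0003]
Rtop plane n [-0.46   0.174  0.871] tilt 29.5 yaw -20.7 N 195
Rside plane n [-0.419  0.144  0.897] tilt 26.3 yaw -19.0 N 221
Rboth plane n [-0.457  0.163  0.874] tilt 29.0 yaw -19.7 N 396
Rtop head n 62 h max [0.056  0.0604 0.0646] rect mm [3.4 0.9] [21.7 25.5] 54.13182067871094
Rside head n 90 h max [0.0575 0.0618 0.0642] rect mm [3.9 1.1] [31.  23.4] 51.43444061279297
Rboth head n 152 h max [0.0568 0.0616 0.0647] rect mm [3.4 1.4] [29.9 25.6] 56.70357131958008
R axis pt on plane [ 0.6527 -0.1918  0.1194] head centre [ 0.6308 -0.1839  0.1615]
top top face mean [ 0.624  -0.1769  0.1714] 13 [-0.0009  0.0048 -0.0014]
side top face mean [ 0.6237 -0.1819  0.1725] 30 [-0.0011 -0.0002 -0.0005]
```

```bash
cat > plan.py <<'E'
from h import *
G={'L':dict(C=np.array([.5675,.1656,.159]),yaw=11.0,ang=51.),'R':dict(C=np.array([.632,-.1843,.159]),yaw=-19.8,ang=54.)}
for g in G.values():
    y=np.radians(g['yaw']);s=np.sin(np.radians(29));g['n']=np.array([-s*np.cos(y),-s*np.sin(y),np.cos(np.radians(29))])
    e1=np.cross([0,0,1],g['n']);g['e1']=e1/np.linalg.norm(e1);g['e2']=np.cross(g['n'],g['e1'])
def target(l,back,ang=None):
    """tool y at j6 = 180-angle convention; back = mm of grasp point above head centre"""
    g=G[l];a=np.radians((g['ang'] if ang is None else ang)+180)
    y=g['e1']*np.cos(a)+g['e2']*np.sin(a);x=-g['n']
    return g['C']+g['n']*(back/1000-.0187),R.from_matrix(np.c_[x,y,np.cross(x,y)])
def delta(l,back,ang=None):
    s=robot.get_state();p,q=target(l,back,ang)
    r=R.from_euler('xyz',s['orientation'])
    w=(q*r.inv()).as_rotvec(degrees=True)
    print('t',round(s['time_s'],2),'j6 deg',np.degrees(s['joint_positions']).round(1),'d mm',((p-s['tcp_pos'])*1000).round(1),'w deg',w.round(2),'n',G[l]['n'].round(3),'F',s['wrist_force'].round(1),'Mn',round(float(s['torque']@G[l]['n']),3),'open',round(s['opening']*85.4,1))
    return s
E
python3 - <<'E'
from plan import *
def proj(name,P):
    m=vision.camera_model(name);c=(m['camera_from_world']@np.r_[P,1])[:3]
    K=np.array([[m['fx'],0,m['cx']],[0,m['fy'],m['cy']],[0,0,1]])
    return cv2.projectPoints(np.array([[c[0],-c[1],-c[2]]]),np.zeros(3),np.zeros(3),K,np.array(m['distortion']))[0][0,0]
rows=[]
for n in('top','side'):
    im=cv2.imread(f'pics/{n}0.png');r=[]
    for l in 'LR':
        g=G[l];a=np.radians(g['ang']);u=g['e1']*np.cos(a)+g['e2']*np.sin(a);v=np.cross(g['n'],u)
        c=proj(n,g['C']);x0,y0=int(c[0])-20,int(c[1])-15
        I=cv2.resize(im[y0:y0+30,x0:x0+40],(400,300),interpolation=cv2.INTER_CUBIC)
        for h in(.015,-.015):
            pts=[proj(n,g['C']+g['n']*h+.012*(i*u+j*v)) for i,j in((1,1),(1,-1),(-1,-1),(-1,1))]
            pts=np.array([[(p[0]-x0+.5)*10,(p[1]-y0+.5)*10] for p in pts]).astype(int)
            cv2.polylines(I,[pts],True,(0,0,255) if h>0 else (0,255,0),1)
        r.append(I)
    rows.append(np.hstack(r))
cv2.imwrite('pics/ov0.png',np.vstack(rows))
p,q=target('R',90);delta('R',90)
E
```

```text
t 0.1 j6 deg [-74.   13.7  -0.8  75.6   0.   90. ] d mm [454.6 331.6  -9.4] w deg [  35.98  -19.78 -157.12] n [-0.456  0.164  0.875] F [ 0.4 -0.1 -0.6] Mn -0.059 open 85.4
```

View pics/ov0.png

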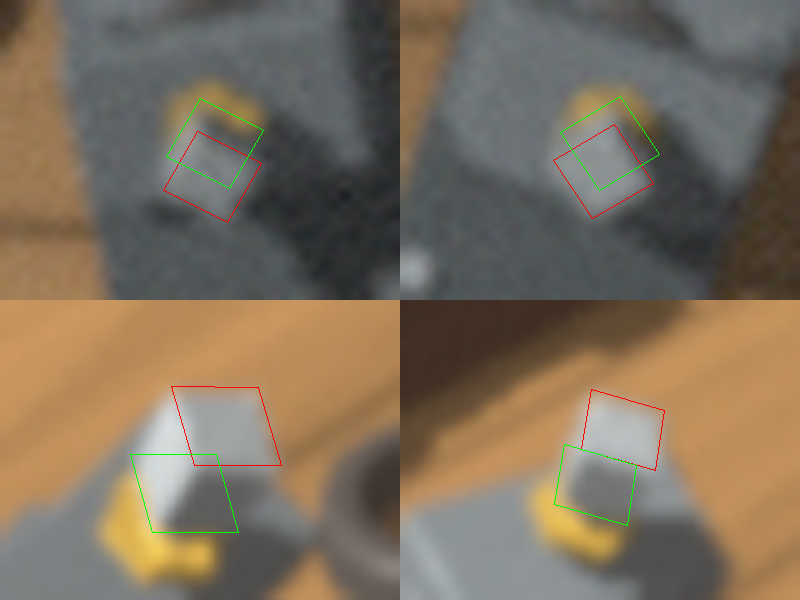

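The overlay fits both heads to within about 1 px in both views. I'll start with the right clamp.

Emit:
{"name": "move_arm", "arguments": {
  "hand": 85,
  "newtons": 20,
  "steps": [
    {"z": 15,"wz": 7},
    {"z": 15,"wz": 7},
    {"x": 15,"y": 10,"wz": 7},
    {"x": 20,"y": 14,"wz": 7},
    {"x": 20,"y": 14,"wz": 7},
    {"x": 20,"y": 14,"wz": 7},
    {"x": 20,"y": 14,"wz": 7},
    {"x": 20,"y": 14,"wz": 7},
    {"x": 20,"y": 14,"wz": 7},
    {"x": 20,"y": 14,"wz": 7},
    {"x": 20,"y": 14,"wz": 7},
    {"x": 20,"y": 14,"wz": 7}
  ]
}}

```text
invalid input at $.steps[0]: expected keys x, y, z, wx, wy, wz
```

Emit:
{"name": "move_arm", "arguments": {
  "steps": [
    {"x": 20,"y": 14,"wz": 7},
    {"x": 20,"y": 14,"wz": 7},
    {"x": 20,"y": 14,"wz": 7},
    {"x": 20,"y": 14,"wz": 7},
    {"x": 20,"y": 14,"wz": 7},
    {"x": 20,"y": 14,"wz": 7},
    {"x": 20,"y": 14,"wz": 7},
    {"x": 20,"y": 14,"wz": 7},
    {"x": 20,"y": 14,"wz": 7},
    {"x": 20,"y": 14,"wz": 7},
    {"x": 20,"y": 14,"wz": 7},
    {"x": 20,"y": 14,"wz": 7}
  ]
}}

```text
invalid input at $.steps[0]: expected keys x, y, z, wx, wy, wz
```

```bash
python3 -c "
from plan import *
delta('R',90)"
```

```text
t 0.1 j6 deg [-74.   13.7  -0.8  75.6   0.   90. ] d mm [454.6 331.6  -9.4] w deg [  35.98  -19.78 -157.12] n [-0.456  0.164  0.875] F [ 0.4 -0.1 -0.6] Mn -0.059 open 85.4
```

All six keys are required in each row.

Emit:
{"name": "move_arm", "arguments": {
  "hand": 85,
  "newtons": 20,
  "steps": [
    {"x": 0,"y": 0,"z": 15,"wx": 0,"wy": 0,"wz": 7},
    {"x": 0,"y": 0,"z": 15,"wx": 0,"wy": 0,"wz": 7},
    {"x": 20,"y": 14,"z": 0,"wx": 0,"wy": 0,"wz": 7},
    {"x": 20,"y": 14,"z": 0,"wx": 0,"wy": 0,"wz": 7},
    {"x": 20,"y": 14,"z": 0,"wx": 0,"wy": 0,"wz": 7},
    {"x": 20,"y": 14,"z": 0,"wx": 0,"wy": 0,"wz": 7},
    {"x": 20,"y": 14,"z": 0,"wx": 0,"wy": 0,"wz": 7},
    {"x": 20,"y": 14,"z": 0,"wx": 0,"wy": 0,"wz": 7},
    {"x": 20,"y": 14,"z": 0,"wx": 0,"wy": 0,"wz": 7},
    {"x": 20,"y": 14,"z": 0,"wx": 0,"wy": 0,"wz": 7},
    {"x": 20,"y": 14,"z": 0,"wx": 0,"wy": 0,"wz": 7},
    {"x": 20,"y": 14,"z": 0,"wx": 0,"wy": 0,"wz": 7}
  ]
}}

```text
time_s: 1.1
tcp_pos: [0.3457, -0.3636, 0.261]
orientation: [-2.42, 1.57, 2.474]
wrist_force: [0.2, -0.5, 0.5]
opening: 0.993
```

Emit:
{"name": "move_arm", "arguments": {
  "steps": [
    {"x": 20,"y": 14,"z": 0,"wx": 0,"wy": 0,"wz": 7},
    {"x": 20,"y": 14,"z": 0,"wx": 0,"wy": 0,"wz": 7},
    {"x": 20,"y": 14,"z": 0,"wx": 0,"wy": 0,"wz": 7},
    {"x": 20,"y": 14,"z": 0,"wx": 0,"wy": 0,"wz": 7},
    {"x": 20,"y": 14,"z": 0,"wx": 0,"wy": 0,"wz": 7},
    {"x": 20,"y": 14,"z": 0,"wx": 0,"wy": 0,"wz": 7},
    {"x": 20,"y": 14,"z": 0,"wx": 0,"wy": 0,"wz": 7},
    {"x": 20,"y": 14,"z": 0,"wx": 0,"wy": 0,"wz": 7},
    {"x": 20,"y": 14,"z": 0,"wx": 0,"wy": 0,"wz": 7},
    {"x": 20,"y": 14,"z": 0,"wx": 0,"wy": 0,"wz": 7},
    {"x": 20,"y": 14,"z": 0,"wx": 0,"wy": 0,"wz": 7},
    {"x": 20,"y": 14,"z": 0,"wx": 0,"wy": 0,"wz": 7}
  ]
}}

```text
time_s: 2.1
tcp_pos: [0.5857, -0.1956, 0.2608]
orientation: [2.866, 1.57, 2.942]
wrist_force: [-0.1, -0.0, 0.1]
opening: 0.994
```

```bash
python3 -c "
from plan import *
delta('R',90)"
```

```text
t 2.1 j6 deg [-18.5  22.7  16.7  84.   -0.  -22.8] d mm [ 13.8  23.  -39.5] w deg [-16.7  -24.15  29.18] n [-0.456  0.164  0.875] F [-0.1 -0.   0.1] Mn 0.042 open 84.9
```

Emit:
{"name": "move_arm", "arguments": {
  "steps": [
    {"x": 2.3,"y": 3.8,"z": -6.6,"wx": -2.8,"wy": -4.02,"wz": 4.86},
    {"x": 2.3,"y": 3.8,"z": -6.6,"wx": -2.8,"wy": -4.02,"wz": 4.86},
    {"x": 2.3,"y": 3.8,"z": -6.6,"wx": -2.8,"wy": -4.02,"wz": 4.86},
    {"x": 2.3,"y": 3.8,"z": -6.6,"wx": -2.8,"wy": -4.02,"wz": 4.86},
    {"x": 2.3,"y": 3.8,"z": -6.6,"wx": -2.8,"wy": -4.02,"wz": 4.86},
    {"x": 2.3,"y": 3.8,"z": -6.6,"wx": -2.8,"wy": -4.02,"wz": 4.86},
    {"x": 0,"y": 0,"z": 0,"wx": 0,"wy": 0,"wz": 0}
  ]
}}

```text
time_s: 2.68
tcp_pos: [0.5922, -0.1714, 0.2153]
orientation: [-0.943, 1.07, -0.348]
wrist_force: [-1.9, 1.2, -1.6]
opening: 0.996
```

```bash
python3 -c "
from plan import *
delta('R',90);delta('R',3)"
```

```text
t 2.68 j6 deg [-15.    4.  -23.4  34.1  -2.4 -49.7] d mm [ 7.3 -1.2  6.1] w deg [-0.1  -0.31  0.09] n [-0.456  0.164  0.875] F [-1.9  1.2 -1.6] Mn -0.021 open 85.1
t 2.68 j6 deg [-15.    4.  -23.4  34.1  -2.4 -49.7] d mm [ 47.  -15.5 -70. ] w deg [-0.1  -0.31  0.09] n [-0.456  0.164  0.875] F [-1.9  1.2 -1.6] Mn -0.021 open 85.1
```

Emit:
{"name": "move_arm", "arguments": {
  "steps": [
    {"x": 5,"y": -1.6,"z": -7.5,"wx": 0,"wy": 0,"wz": 0},
    {"x": 5,"y": -1.6,"z": -7.5,"wx": 0,"wy": 0,"wz": 0},
    {"x": 5,"y": -1.6,"z": -7.5,"wx": 0,"wy": 0,"wz": 0},
    {"x": 5,"y": -1.6,"z": -7.5,"wx": 0,"wy": 0,"wz": 0},
    {"x": 5,"y": -1.6,"z": -7.5,"wx": 0,"wy": 0,"wz": 0},
    {"x": 5,"y": -1.6,"z": -7.5,"wx": 0,"wy": 0,"wz": 0},
    {"x": 0,"y": 0,"z": 0,"wx": 0,"wy": 0,"wz": 0},
    {"x": 0,"y": 0,"z": 0,"wx": 0,"wy": 0,"wz": 0}
  ]
}}

```text
time_s: 3.35
tcp_pos: [0.6288, -0.1834, 0.1755]
orientation: [-0.939, 1.065, -0.349]
wrist_force: [-0.3, 0.6, -0.0]
opening: 0.996
```

```bash
python3 -c "
from plan import *
delta('R',3)
o=[]
for n,(x,y) in (('top',(290,125)),('side',(225,100))):
    i,d=vision.get_image(n); o.append(cv2.resize(i[y:y+75,x:x+60] if n=='top' else i[y:y+75,x:x+60],(400,500),interpolation=cv2.INTER_CUBIC))
cv2.imwrite('pics/a1.png',np.hstack(o))"
```

```text
t 3.35 j6 deg [-15.2   9.4 -23.5  28.2  -2.3 -49.6] d mm [ 10.4  -3.5 -30.3] w deg [-0.1  -0.    0.35] n [-0.456  0.164  0.875] F [-0.3  0.6 -0. ] Mn 0.013 open 85.0
```

View pics/a1.png

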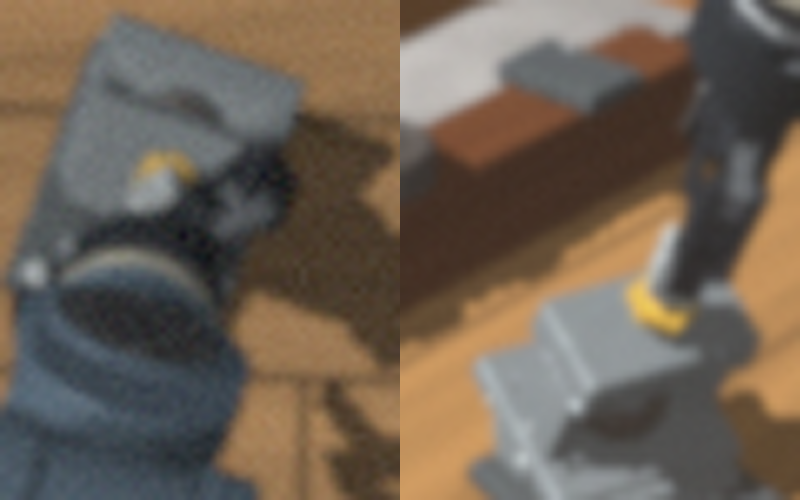

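Emit:
{"name": "move_arm", "arguments": {
  "steps": [
    {"x": -4,"y": 1.7,"z": -2.5,"wx": 0,"wy": 0,"wz": 0},
    {"x": 3.6,"y": -1.3,"z": -7,"wx": 0,"wy": 0,"wz": 0},
    {"x": 3.6,"y": -1.3,"z": -7,"wx": 0,"wy": 0,"wz": 0},
    {"x": 3.6,"y": -1.3,"z": -7,"wx": 0,"wy": 0,"wz": 0},
    {"x": 3.6,"y": -1.3,"z": -6.8,"wx": 0,"wy": 0,"wz": 0},
    {"x": 0,"y": 0,"z": 0,"wx": 0,"wy": 0,"wz": 0},
    {"x": 0,"y": 0,"z": 0,"wx": 0,"wy": 0,"wz": 0}
  ]
}}

```text
time_s: 4.03
tcp_pos: [0.639, -0.1868, 0.1453]
orientation: [-0.939, 1.065, -0.349]
wrist_force: [-0.4, -0.3, 0.4]
opening: 0.995
```

```bash
python3 -c "
from plan import *
delta('R',3)"
```

```text
t 4.03 j6 deg [-15.2  12.1 -25.1  23.9  -2.3 -49.7] d mm [ 0.2 -0.  -0. ] w deg [-0.09  0.02  0.34] n [-0.456  0.164  0.875] F [-0.4 -0.3  0.4] Mn 0.002 open 85.0
```

Now close at 20 N.

Emit:
{"name": "move_arm", "arguments": {
  "hand": 0,
  "newtons": 20,
  "steps": [
    {"x": 0,"y": 0,"z": 0,"wx": 0,"wy": 0,"wz": 0},
    {"x": 0,"y": 0,"z": 0,"wx": 0,"wy": 0,"wz": 0},
    {"x": 0,"y": 0,"z": 0,"wx": 0,"wy": 0,"wz": 0},
    {"x": 0,"y": 0,"z": 0,"wx": 0,"wy": 0,"wz": 0},
    {"x": 0,"y": 0,"z": 0,"wx": 0,"wy": 0,"wz": 0},
    {"x": 0,"y": 0,"z": 0,"wx": 0,"wy": 0,"wz": 0},
    {"x": 0,"y": 0,"z": 0,"wx": 0,"wy": 0,"wz": 0},
    {"x": 0,"y": 0,"z": 0,"wx": 0,"wy": 0,"wz": 0}
  ]
}}

```text
time_s: 4.7
tcp_pos: [0.6381, -0.1854, 0.146]
orientation: [-0.936, 1.066, -0.344]
wrist_force: [-7.2, 6.5, 4.6]
opening: 0.275
```

```bash
python3 -c "
from plan import *
s=delta('R',3)
print(s['torque'],[round(float(s['wrist_force']@G['R'][k]),1) for k in('e1','e2','n')])"
```

```text
t 4.7 j6 deg [-15.2  11.9 -25.2  24.   -2.2 -49.7] d mm [ 1.1 -1.5 -0.7] w deg [-0.19  0.01  0.24] n [-0.456  0.164  0.875] F [-7.2  6.5  4.6] Mn -0.117 open 23.4
[1.41057472 1.27528632 0.36219321] [-3.6, -5.6, 8.4]
```

Emit:
{"name": "move_arm", "arguments": {
  "steps": [
    {"x": -1.2,"y": 2.0,"z": 0.8,"wx": 0,"wy": 0,"wz": 0},
    {"x": 0,"y": 0,"z": 0,"wx": 0,"wy": 0,"wz": 0},
    {"x": 0,"y": 0,"z": 0,"wx": 0,"wy": 0,"wz": 0}
  ]
}}

```text
time_s: 4.95
tcp_pos: [0.6376, -0.1849, 0.1463]
orientation: [-0.94, 1.065, -0.35]
wrist_force: [4.1, -1.6, -7.4]
opening: 0.277
```

```bash
cat > st.py <<'E'
from plan import *
import sys
l=sys.argv[1];s=delta(l,3);r=R.from_euler('xyz',s['orientation']).as_matrix();g=G[l]
print('jaw angle cw-positive deg',np.degrees(np.arctan2(-r[:,1]@g['e2'],-r[:,1]@g['e1'])).round(2),'tilt',np.degrees(np.arccos(-r[:,0]@g['n'])).round(2),'F e1e2n',[round(float(s['wrist_force']@g[k]),1) for k in('e1','e2','n')],'M e1e2n',[round(float(s['torque']@g[k]),3) for k in('e1','e2','n')])
E
python3 st.py R
```

```text
t 4.95 j6 deg [-15.1  11.8 -25.3  24.   -2.4 -49.5] d mm [ 1.6 -2.  -1. ] w deg [-0.07  0.02  0.35] n [-0.456  0.164  0.875] F [ 4.1 -1.6 -7.4] Mn -0.033 open 23.7
jaw angle cw-positive deg 53.66 tilt 0.11 F e1e2n [0.1, 0.3, -8.6] M e1e2n [-0.471, -0.051, -0.033]
```

Emit:
{"name": "move_arm", "arguments": {
  "steps": [
    {"x": 0.1,"y": 0,"z": -0.2,"wx": 2.3,"wy": -0.8,"wz": -4.4},
    {"x": 0.1,"y": 0,"z": -0.2,"wx": 2.3,"wy": -0.8,"wz": -4.4},
    {"x": 0,"y": 0,"z": 0,"wx": 0,"wy": 0,"wz": 0}
  ]
}}

```text
time_s: 5.2
tcp_pos: [0.638, -0.1853, 0.1461]
orientation: [-0.76, 1.065, -0.351]
wrist_force: [3.6, -3.7, -7.3]
opening: 0.277
```

```bash
python3 st.py R
```

```text
t 5.2 j6 deg [-15.1  11.9 -25.2  24.   -2.4 -39.1] d mm [ 1.2 -1.6 -0.9] w deg [-4.77  1.7   9.46] n [-0.456  0.164  0.875] F [ 3.6 -3.7 -7.3] Mn 0.005 open 23.7
jaw angle cw-positive deg 43.27 tilt 0.16 F e1e2n [2.3, 0.5, -8.6] M e1e2n [-0.325, -0.296, 0.005]
```

Emit:
{"name": "move_arm", "arguments": {
  "steps": [
    {"x": 0.3,"y": -0.1,"z": -0.6,"wx": 3.2,"wy": -1.15,"wz": -6.1},
    {"x": 0.3,"y": -0.1,"z": -0.6,"wx": 3.2,"wy": -1.15,"wz": -6.1},
    {"x": 0,"y": 0,"z": 0,"wx": 0,"wy": 0,"wz": 0}
  ]
}}

```text
time_s: 5.45
tcp_pos: [0.6386, -0.1859, 0.1457]
orientation: [-0.516, 1.065, -0.352]
wrist_force: [0.1, -5.0, -1.2]
opening: 0.277
```

```bash
python3 st.py R
```

```text
t 5.45 j6 deg [-15.1  12.  -25.2  23.9  -2.4 -25.2] d mm [ 0.6 -1.  -0.4] w deg [-11.13   4.04  21.7 ] n [-0.456  0.164  0.875] F [ 0.1 -5.  -1.2] Mn 0.01 open 23.7
jaw angle cw-positive deg 29.28 tilt 0.17 F e1e2n [4.7, 1.0, -1.9] M e1e2n [-0.436, -0.968, 0.01]
```

Emit:
{"name": "move_arm", "arguments": {
  "steps": [
    {"x": 0.1,"y": 0,"z": -0.3,"wx": 3.2,"wy": -1.15,"wz": -6.1},
    {"x": 0,"y": 0,"z": 0,"wx": 0,"wy": 0,"wz": 0},
    {"x": 0,"y": 0,"z": 0,"wx": 0,"wy": 0,"wz": 0}
  ]
}}

```text
time_s: 5.7
tcp_pos: [0.6387, -0.1862, 0.1455]
orientation: [-0.404, 1.064, -0.352]
wrist_force: [-1.2, -7.0, -1.2]
opening: 0.277
```

```bash
python3 st.py R
```

```text
t 5.7 j6 deg [-15.1  12.  -25.2  23.9  -2.4 -18.7] d mm [ 0.5 -0.7 -0.3] w deg [-14.06   5.13  27.35] n [-0.456  0.164  0.875] F [-1.2 -7.  -1.2] Mn 0.048 open 23.7
jaw angle cw-positive deg 22.83 tilt 0.18 F e1e2n [7.0, 0.5, -1.7] M e1e2n [-0.355, -1.189, 0.048]
```

Emit:
{"name": "move_arm", "arguments": {
  "steps": [
    {"x": -0.2,"y": -0.9,"z": -0.3,"wx": 3.2,"wy": -1.15,"wz": -6.1},
    {"x": 0,"y": 0,"z": 0,"wx": 0,"wy": 0,"wz": 0},
    {"x": 0,"y": 0,"z": 0,"wx": 0,"wy": 0,"wz": 0}
  ]
}}

```text
time_s: 5.95
tcp_pos: [0.6388, -0.1866, 0.1453]
orientation: [-0.282, 1.064, -0.349]
wrist_force: [0.6, -5.5, -0.9]
opening: 0.274
```

```bash
python3 st.py R
```

```text
t 5.95 j6 deg [-15.2  12.  -25.2  23.8  -2.3 -12. ] d mm [ 0.4 -0.2 -0. ] w deg [-17.26   6.26  33.3 ] n [-0.456  0.164  0.875] F [ 0.6 -5.5 -0.9] Mn 0.003 open 23.4
jaw angle cw-positive deg 15.98 tilt 0.09 F e1e2n [5.0, 1.7, -2.0] M e1e2n [-0.289, -0.98, 0.003]
```

Emit:
{"name": "move_arm", "arguments": {
  "steps": [
    {"x": 0.1,"y": 0,"z": -0.3,"wx": 3.2,"wy": -1.15,"wz": -6.1},
    {"x": 0,"y": 0,"z": 0,"wx": 0,"wy": 0,"wz": 0},
    {"x": 0,"y": 0,"z": 0,"wx": 0,"wy": 0,"wz": 0}
  ]
}}

```text
time_s: 6.2
tcp_pos: [0.6389, -0.1869, 0.1451]
orientation: [-0.16, 1.064, -0.35]
wrist_force: [0.3, -7.8, -1.3]
opening: 0.277
```

```bash
python3 st.py R
```

```text
t 6.2 j6 deg [-15.2  12.1 -25.2  23.8  -2.3  -5. ] d mm [0.2 0.1 0.2] w deg [-20.43   7.43  39.41] n [-0.456  0.164  0.875] F [ 0.3 -7.8 -1.3] Mn 0.059 open 23.7
jaw angle cw-positive deg 8.99 tilt 0.12 F e1e2n [7.2, 1.9, -2.5] M e1e2n [-0.217, -1.322, 0.059]
```

Emit:
{"name": "move_arm", "arguments": {
  "steps": [
    {"x": 0.1,"y": 0,"z": -0.3,"wx": 3.2,"wy": -1.15,"wz": -6.1},
    {"x": 0,"y": 0,"z": 0,"wx": 0,"wy": 0,"wz": 0},
    {"x": 0,"y": 0,"z": 0,"wx": 0,"wy": 0,"wz": 0}
  ]
}}

```text
time_s: 6.45
tcp_pos: [0.6389, -0.1873, 0.1448]
orientation: [-0.039, 1.064, -0.35]
wrist_force: [0.1, -8.6, -0.7]
opening: 0.278
```

```bash
python3 st.py R
```

```text
t 6.45 j6 deg [-15.3  12.1 -25.2  23.7  -2.3   2. ] d mm [0.2 0.4 0.4] w deg [-23.6    8.59  45.53] n [-0.456  0.164  0.875] F [ 0.1 -8.6 -0.7] Mn 0.009 open 23.7
jaw angle cw-positive deg 2.0 tilt 0.13 F e1e2n [8.0, 2.2, -2.1] M e1e2n [-0.141, -1.601, 0.009]
```

Emit:
{"name": "move_arm", "arguments": {
  "steps": [
    {"x": 0.1,"y": 0,"z": -0.3,"wx": 1.6,"wy": -0.6,"wz": -3.0},
    {"x": 0,"y": 0,"z": 0,"wx": 0,"wy": 0,"wz": 0},
    {"x": 0,"y": 0,"z": 0,"wx": 0,"wy": 0,"wz": 0}
  ]
}}

```text
time_s: 6.7
tcp_pos: [0.639, -0.1875, 0.1447]
orientation: [0.022, 1.063, -0.35]
wrist_force: [-1.8, -8.1, 0.8]
opening: 0.275
```

```bash
python3 st.py R
```

```text
t 6.7 j6 deg [-15.3  12.1 -25.3  23.6  -2.3   5.4] d mm [0.2 0.6 0.6] w deg [-25.19   9.2   48.52] n [-0.456  0.164  0.875] F [-1.8 -8.1  0.8] Mn 0.016 open 23.5
jaw angle cw-positive deg -1.44 tilt 0.13 F e1e2n [8.2, 1.3, 0.2] M e1e2n [-0.189, -1.749, 0.016]
```

Emit:
{"name": "move_arm", "arguments": {
  "steps": [
    {"x": -0.3,"y": -1.1,"z": -0.3,"wx": 3.2,"wy": -1.15,"wz": -6.1},
    {"x": 0.1,"y": 0,"z": -0.3,"wx": 3.2,"wy": -1.15,"wz": -6.1},
    {"x": 0.1,"y": 0,"z": -0.3,"wx": 3.2,"wy": -1.15,"wz": -6.1},
    {"x": 0.1,"y": 0,"z": -0.3,"wx": 3.2,"wy": -1.15,"wz": -6.1},
    {"x": 0.1,"y": 0,"z": -0.3,"wx": 3.2,"wy": -1.15,"wz": -6.1},
    {"x": 0.1,"y": 0,"z": -0.3,"wx": 3.2,"wy": -1.15,"wz": -6.1},
    {"x": 0,"y": 0,"z": 0,"wx": 0,"wy": 0,"wz": 0},
    {"x": 0,"y": 0,"z": 0,"wx": 0,"wy": 0,"wz": 0}
  ]
}}

```text
time_s: 7.37
tcp_pos: [0.6386, -0.1891, 0.1427]
orientation: [0.754, 1.063, -0.35]
wrist_force: [-3.7, -12.6, 1.9]
opening: 0.278
```

```bash
python3 st.py R
```

```text
t 7.37 j6 deg [-15.5  12.2 -25.5  23.3  -2.2  47.2] d mm [0.5 2.3 2.5] w deg [-44.37  16.16  85.18] n [-0.456  0.164  0.875] F [ -3.7 -12.6   1.9] Mn 0.072 open 23.8
jaw angle cw-positive deg -43.39 tilt 0.16 F e1e2n [13.1, 1.6, 1.3] M e1e2n [-0.393, -2.405, 0.072]
```

Emit:
{"name": "move_arm", "arguments": {
  "steps": [
    {"x": 0.1,"y": 0,"z": -0.3,"wx": 3.2,"wy": -1.15,"wz": -6.1},
    {"x": 0,"y": 0,"z": 0,"wx": 0,"wy": 0,"wz": 0},
    {"x": 0,"y": 0,"z": 0,"wx": 0,"wy": 0,"wz": 0}
  ]
}}

```text
time_s: 7.62
tcp_pos: [0.6385, -0.1893, 0.1423]
orientation: [0.875, 1.063, -0.35]
wrist_force: [-3.8, -10.8, 2.4]
opening: 0.277
```

```bash
python3 st.py R
```

```text
t 7.62 j6 deg [-15.5  12.2 -25.5  23.2  -2.2  54.1] d mm [0.7 2.4 2.9] w deg [-47.55  17.32  91.29] n [-0.456  0.164  0.875] F [ -3.8 -10.8   2.4] Mn 0.035 open 23.7
jaw angle cw-positive deg -50.38 tilt 0.17 F e1e2n [11.4, 1.2, 2.0] M e1e2n [-0.543, -2.624, 0.035]
```

Emit:
{"name": "move_arm", "arguments": {
  "steps": [
    {"x": -0.6,"y": -2,"z": -0.3,"wx": 3.2,"wy": -1.15,"wz": -6.1},
    {"x": 0,"y": 0,"z": 0,"wx": 0,"wy": 0,"wz": 0},
    {"x": 0,"y": 0,"z": 0,"wx": 0,"wy": 0,"wz": 0}
  ]
}}

```text
time_s: 7.87
tcp_pos: [0.6383, -0.1898, 0.142]
orientation: [1.002, 1.063, -0.343]
wrist_force: [-3.8, -5.0, 2.6]
opening: 0.279
```

```bash
python3 st.py R
```

```text
t 7.87 j6 deg [-15.7  12.2 -25.6  23.1  -1.9  60.9] d mm [0.8 2.9 3.3] w deg [-50.88  18.32  97.24] n [-0.456  0.164  0.875] F [-3.8 -5.   2.6] Mn -0.019 open 23.8
jaw angle cw-positive deg -57.26 tilt 0.13 F e1e2n [5.9, -0.4, 3.2] M e1e2n [-0.709, -1.231, -0.019]
```

Emit:
{"name": "move_arm", "arguments": {
  "steps": [
    {"x": 0.1,"y": 0,"z": -0.3,"wx": 3.2,"wy": -1.15,"wz": -6.1},
    {"x": 0,"y": 0,"z": 0,"wx": 0,"wy": 0,"wz": 0},
    {"x": 0,"y": 0,"z": 0,"wx": 0,"wy": 0,"wz": 0}
  ]
}}

```text
time_s: 8.12
tcp_pos: [0.6382, -0.1898, 0.1415]
orientation: [1.123, 1.063, -0.344]
wrist_force: [-4.8, -6.0, 3.5]
opening: 0.276
```

```bash
python3 st.py R
```

```text
t 8.12 j6 deg [-15.7  12.2 -25.6  23.1  -2.   67.9] d mm [1.  2.9 3.7] w deg [-54.04  19.47 103.35] n [-0.456  0.164  0.875] F [-4.8 -6.   3.5] Mn 0.04 open 23.6
jaw angle cw-positive deg -64.24 tilt 0.11 F e1e2n [7.3, -0.5, 4.3] M e1e2n [-0.816, -1.452, 0.04]
```

Turned 118° so far. I'll continue in 7° steps.

Emit:
{"name": "move_arm", "arguments": {
  "steps": [
    {"x": 0.1,"y": 0,"z": -0.3,"wx": 3.2,"wy": -1.15,"wz": -6.1},
    {"x": 0,"y": 0,"z": 0,"wx": 0,"wy": 0,"wz": 0},
    {"x": 0,"y": 0,"z": 0,"wx": 0,"wy": 0,"wz": 0}
  ]
}}

```text
time_s: 8.37
tcp_pos: [0.638, -0.1899, 0.1412]
orientation: [1.244, 1.063, -0.344]
wrist_force: [-7.2, -6.0, 4.1]
opening: 0.277
```

```bash
python3 st.py R
```

```text
t 8.37 j6 deg [-15.7  12.2 -25.7  23.   -2.   74.8] d mm [1.2 3.  4.1] w deg [-57.22  20.63 109.46] n [-0.456  0.164  0.875] F [-7.2 -6.   4.1] Mn -0.003 open 23.6
jaw angle cw-positive deg -71.23 tilt 0.11 F e1e2n [8.1, -2.1, 5.9] M e1e2n [-0.994, -1.582, -0.003]
```

Emit:
{"name": "move_arm", "arguments": {
  "steps": [
    {"x": 0,"y": 0,"z": -0.1,"wx": 1.6,"wy": -0.6,"wz": -3.0},
    {"x": 0,"y": 0,"z": 0,"wx": 0,"wy": 0,"wz": 0},
    {"x": 0,"y": 0,"z": 0,"wx": 0,"wy": 0,"wz": 0}
  ]
}}

```text
time_s: 8.62
tcp_pos: [0.6379, -0.1899, 0.1411]
orientation: [1.305, 1.062, -0.344]
wrist_force: [-7.5, -6.9, 5.0]
opening: 0.279
```

```bash
python3 st.py R
```

```text
t 8.62 j6 deg [-15.7  12.2 -25.8  22.9  -1.9  78.3] d mm [1.3 3.  4.2] w deg [-58.83  21.19 112.43] n [-0.456  0.164  0.875] F [-7.5 -6.9  5. ] Mn 0.082 open 23.8
jaw angle cw-positive deg -74.65 tilt 0.14 F e1e2n [9.0, -1.7, 6.7] M e1e2n [-1.096, -1.655, 0.082]
```

Emit:
{"name": "move_arm", "arguments": {
  "steps": [
    {"x": 0,"y": 0,"z": 0,"wx": 1.6,"wy": -0.6,"wz": -3.0},
    {"x": 0,"y": 0,"z": 0,"wx": 0,"wy": 0,"wz": 0},
    {"x": 0,"y": 0,"z": 0,"wx": 0,"wy": 0,"wz": 0}
  ]
}}

```text
time_s: 8.87
tcp_pos: [0.6378, -0.1898, 0.141]
orientation: [1.366, 1.062, -0.343]
wrist_force: [-7.7, -6.0, 6.1]
opening: 0.278
```

```bash
python3 st.py R
```

```text
t 8.87 j6 deg [-15.7  12.2 -25.8  22.9  -1.9  81.7] d mm [1.4 3.  4.3] w deg [-60.44  21.74 115.43] n [-0.456  0.164  0.875] F [-7.7 -6.   6.1] Mn 0.131 open 23.7
jaw angle cw-positive deg -78.09 tilt 0.17 F e1e2n [8.2, -1.6, 7.8] M e1e2n [-1.218, -1.679, 0.131]
```

Emit:
{"name": "move_arm", "arguments": {
  "steps": [
    {"x": 0,"y": 0,"z": 0,"wx": 1.6,"wy": -0.6,"wz": -3.0},
    {"x": 0,"y": 0,"z": 0,"wx": 0,"wy": 0,"wz": 0},
    {"x": 0,"y": 0,"z": 0,"wx": 0,"wy": 0,"wz": 0}
  ]
}}

```text
time_s: 9.12
tcp_pos: [0.6376, -0.1898, 0.1409]
orientation: [1.426, 1.062, -0.342]
wrist_force: [-8.9, -5.5, 6.3]
opening: 0.278
```

```bash
python3 st.py R;python3 st.py R
```

```text
t 9.12 j6 deg [-15.7  12.2 -25.9  22.8  -1.9  85.1] d mm [1.5 3.  4.4] w deg [-62.06  22.3  118.42] n [-0.456  0.164  0.875] F [-8.9 -5.5  6.3] Mn 0.25 open 23.7
jaw angle cw-positive deg -81.54 tilt 0.21 F e1e2n [8.2, -2.6, 8.6] M e1e2n [-1.27, -1.718, 0.25]
t 9.12 j6 deg [-15.7  12.2 -25.9  22.8  -1.9  85.1] d mm [1.5 3.  4.4] w deg [-62.06  22.3  118.42] n [-0.456  0.164  0.875] F [-8.9 -5.5  6.3] Mn 0.25 open 23.7
jaw angle cw-positive deg -81.54 tilt 0.21 F e1e2n [8.2, -2.6, 8.6] M e1e2n [-1.27, -1.718, 0.25]
```

Hard stop: the torque climbs from 0.08 to 0.13 to 0.25 N m after 2.17 rad of screw turn, so the right screw is good and home. I'll ease most of the wind-up off, then release and retract.

Emit:
{"name": "move_arm", "arguments": {
  "steps": [
    {"x": 0,"y": 0,"z": 0,"wx": -3.2,"wy": 1.15,"wz": 6.1},
    {"x": 0,"y": 0,"z": 0,"wx": 0,"wy": 0,"wz": 0}
  ]
}}

```text
time_s: 9.28
tcp_pos: [0.6379, -0.1899, 0.1411]
orientation: [1.298, 1.062, -0.341]
wrist_force: [-8.6, -5.8, 5.3]
opening: 0.274
```

```bash
python3 st.py R
```

```text
t 9.28 j6 deg [-15.7  12.2 -25.8  22.9  -1.9  77.7] d mm [1.3 3.  4.2] w deg [-58.68  21.08 111.95] n [-0.456  0.164  0.875] F [-8.6 -5.8  5.3] Mn 0.117 open 23.4
jaw angle cw-positive deg -74.14 tilt 0.21 F e1e2n [8.3, -2.9, 7.6] M e1e2n [-1.074, -1.615, 0.117]
```

Emit:
{"name": "move_arm", "arguments": {
  "hand": 85,
  "steps": [
    {"x": 0,"y": 0,"z": 0,"wx": 0,"wy": 0,"wz": 0},
    {"x": 0,"y": 0,"z": 0,"wx": 0,"wy": 0,"wz": 0},
    {"x": 0,"y": 0,"z": 0,"wx": 0,"wy": 0,"wz": 0},
    {"x": 0,"y": 0,"z": 0,"wx": 0,"wy": 0,"wz": 0},
    {"x": 0,"y": 0,"z": 0,"wx": 0,"wy": 0,"wz": 0},
    {"x": 0,"y": 0,"z": 0,"wx": 0,"wy": 0,"wz": 0}
  ]
}}

```text
time_s: 9.78
tcp_pos: [0.639, -0.1888, 0.1409]
orientation: [1.316, 1.061, -0.335]
wrist_force: [0.1, 0.7, 0.5]
opening: 0.998
```

Emit:
{"name": "move_arm", "arguments": {
  "steps": [
    {"x": -4.6,"y": 1.6,"z": 8.7,"wx": 0,"wy": 0,"wz": 0},
    {"x": -4.6,"y": 1.6,"z": 8.7,"wx": 0,"wy": 0,"wz": 0},
    {"x": -4.6,"y": 1.6,"z": 8.7,"wx": 0,"wy": 0,"wz": 0},
    {"x": -4.6,"y": 1.6,"z": 8.7,"wx": 0,"wy": 0,"wz": 0},
    {"x": -4.6,"y": 1.6,"z": 8.7,"wx": 0,"wy": 0,"wz": 0},
    {"x": -4.6,"y": 1.6,"z": 8.7,"wx": 0,"wy": 0,"wz": 0},
    {"x": -4.6,"y": 1.6,"z": 8.7,"wx": 0,"wy": 0,"wz": 0},
    {"x": -4.6,"y": 1.6,"z": 8.7,"wx": 0,"wy": 0,"wz": 0},
    {"x": -4.6,"y": 1.6,"z": 8.7,"wx": 0,"wy": 0,"wz": 0},
    {"x": -4.6,"y": 1.6,"z": 8.7,"wx": 0,"wy": 0,"wz": 0}
  ]
}}

```text
time_s: 10.62
tcp_pos: [0.5924, -0.1729, 0.2289]
orientation: [1.317, 1.061, -0.336]
wrist_force: [-0.1, -0.3, 0.1]
opening: 0.995
```

```bash
python3 st.py R; python3 -c "
from plan import *
delta('L',90); delta('L',90,141); delta('L',90,-39)"
```

```text
t 10.62 j6 deg [-15.3   3.2 -22.4  35.2  -1.9  78.9] d mm [ 46.8 -14.  -83.7] w deg [-59.21  21.12 112.61] n [-0.456  0.164  0.875] F [-0.1 -0.3  0.1] Mn 0.011 open 84.9
jaw angle cw-positive deg -74.97 tilt 0.34 F e1e2n [0.3, 0.1, 0.0] M e1e2n [-0.444, 0.018, 0.011]
t 10.62 j6 deg [-15.3   3.2 -22.4  35.2  -1.9  78.9] d mm [-58.8 331.9  -7.6] w deg [-68.22   5.06 137.13] n [-0.476 -0.093  0.875] F [-0.1 -0.3  0.1] Mn -0.099 open 84.9
t 10.62 j6 deg [-15.3   3.2 -22.4  35.2  -1.9  78.9] d mm [-58.8 331.9  -7.6] w deg [ 63.36  -4.49 -98.91] n [-0.476 -0.093  0.875] F [-0.1 -0.3  0.1] Mn -0.099 open 84.9
t 10.62 j6 deg [-15.3   3.2 -22.4  35.2  -1.9  78.9] d mm [-58.8 331.9  -7.6] w deg [-18.32   1.54  61.84] n [-0.476 -0.093  0.875] F [-0.1 -0.3  0.1] Mn -0.099 open 84.9
```

Emit:
{"name": "move_arm", "arguments": {
  "steps": [
    {"x": -5.3,"y": 30.2,"z": -0.7,"wx": -1.67,"wy": 0.14,"wz": 5.62},
    {"x": -5.3,"y": 30.2,"z": -0.7,"wx": -1.67,"wy": 0.14,"wz": 5.62},
    {"x": -5.3,"y": 30.2,"z": -0.7,"wx": -1.67,"wy": 0.14,"wz": 5.62},
    {"x": -5.3,"y": 30.2,"z": -0.7,"wx": -1.67,"wy": 0.14,"wz": 5.62},
    {"x": -5.3,"y": 30.2,"z": -0.7,"wx": -1.67,"wy": 0.14,"wz": 5.62},
    {"x": -5.3,"y": 30.2,"z": -0.7,"wx": -1.67,"wy": 0.14,"wz": 5.62},
    {"x": -5.3,"y": 30.2,"z": -0.7,"wx": -1.67,"wy": 0.14,"wz": 5.62},
    {"x": -5.3,"y": 30.2,"z": -0.7,"wx": -1.67,"wy": 0.14,"wz": 5.62},
    {"x": -5.3,"y": 30.2,"z": -0.7,"wx": -1.67,"wy": 0.14,"wz": 5.62},
    {"x": -5.3,"y": 30.2,"z": -0.7,"wx": -1.67,"wy": 0.14,"wz": 5.62},
    {"x": -5.3,"y": 30.2,"z": -0.7,"wx": -1.67,"wy": 0.14,"wz": 5.62},
    {"x": 0,"y": 0,"z": 0,"wx": 0,"wy": 0,"wz": 0}
  ]
}}

```text
time_s: 11.62
tcp_pos: [0.5339, 0.1628, 0.2209]
orientation: [0.678, 1.064, 0.198]
wrist_force: [0.1, -1.2, -0.3]
opening: 0.995
```

```bash
python3 -c "
from plan import *
delta('L',90,-39); delta('L',3,-39)
for n in('top','side'):
    i,d=vision.get_image(n); cv2.imwrite(f'pics/{n}1.png',i); np.save(f'{n}1.npy',d)
t=cv2.imread('pics/top1.png');s=cv2.imread('pics/side1.png')
f=lambda im,x,y,w,h:cv2.resize(im[y:y+h,x:x+w],(400,300),interpolation=cv2.INTER_CUBIC)
cv2.imwrite('pics/b1.png',np.vstack([np.hstack([f(t,172,138,80,60),f(t,295,138,40,30)]),np.hstack([f(s,160,165,80,60),f(s,247,128,40,30)])]))"
```

```text
t 11.62 j6 deg [ 19.   -2.2 -29.   34.4  -3.7  45.5] d mm [-0.4 -3.8  0.5] w deg [ 0.07  0.04 -0.5 ] n [-0.476 -0.093  0.875] F [ 0.1 -1.2 -0.3] Mn 0.009 open 85.0
t 11.62 j6 deg [ 19.   -2.2 -29.   34.4  -3.7  45.5] d mm [ 41.    4.3 -75.6] w deg [ 0.07  0.04 -0.5 ] n [-0.476 -0.093  0.875] F [ 0.1 -1.2 -0.3] Mn 0.009 open 85.0
```

View pics/b1.png

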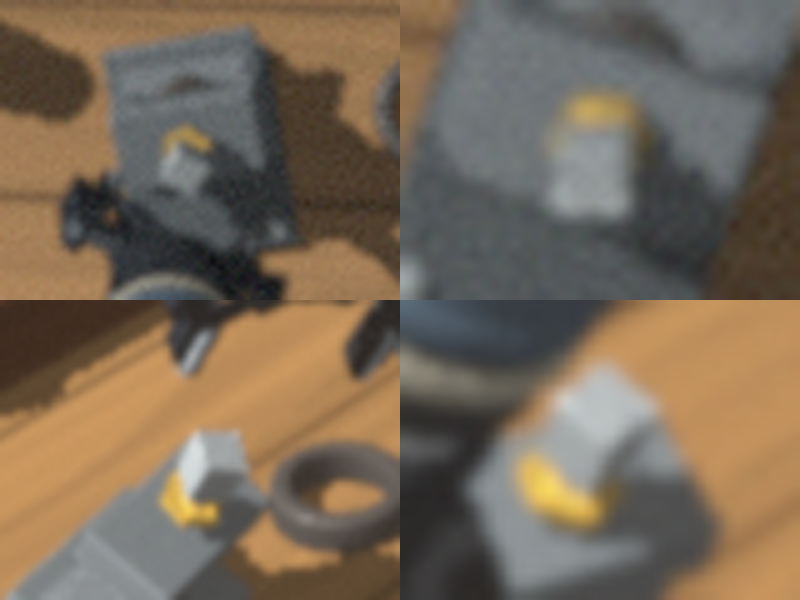

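The right head now sits lower and turned, and its collar followed. The left head is unchanged, with the jaws above it (crop top-left around (190,170)). Next I descend on the left.

Emit:
{"name": "move_arm", "arguments": {
  "steps": [
    {"x": 0.3,"y": -3.3,"z": 0.4,"wx": 0,"wy": 0,"wz": -0.5},
    {"x": 4.7,"y": 0.9,"z": -8.7,"wx": 0,"wy": 0,"wz": 0},
    {"x": 4.7,"y": 0.9,"z": -8.7,"wx": 0,"wy": 0,"wz": 0},
    {"x": 4.7,"y": 0.9,"z": -8.7,"wx": 0,"wy": 0,"wz": 0},
    {"x": 4.7,"y": 0.9,"z": -8.7,"wx": 0,"wy": 0,"wz": 0},
    {"x": 4.7,"y": 0.9,"z": -8.7,"wx": 0,"wy": 0,"wz": 0},
    {"x": 4.7,"y": 0.9,"z": -8.7,"wx": 0,"wy": 0,"wz": 0},
    {"x": 0,"y": 0,"z": 0,"wx": 0,"wy": 0,"wz": 0},
    {"x": 0,"y": 0,"z": 0,"wx": 0,"wy": 0,"wz": 0}
  ]
}}

```text
time_s: 12.47
tcp_pos: [0.5629, 0.1611, 0.1673]
orientation: [0.678, 1.066, 0.181]
wrist_force: [-0.4, 0.5, -0.6]
opening: 0.994
```

```bash
python3 -c "
from plan import *
delta('L',3,-39)"
```

```text
t 12.47 j6 deg [ 17.9   3.4 -32.   25.9  -3.6  45.5] d mm [ 12.1   6.  -22. ] w deg [ 0.08 -0.08  0.53] n [-0.476 -0.093  0.875] F [-0.4  0.5 -0.6] Mn -0.068 open 84.9
```

Emit:
{"name": "move_arm", "arguments": {
  "steps": [
    {"x": 0.6,"y": 4,"z": 0.3,"wx": 0,"wy": 0,"wz": 0.5},
    {"x": 4,"y": 0.8,"z": -7.4,"wx": 0,"wy": 0,"wz": 0},
    {"x": 4,"y": 0.8,"z": -7.4,"wx": 0,"wy": 0,"wz": 0},
    {"x": 4,"y": 0.8,"z": -7.4,"wx": 0,"wy": 0,"wz": 0},
    {"x": 0,"y": 0,"z": 0,"wx": 0,"wy": 0,"wz": 0},
    {"x": 0,"y": 0,"z": 0,"wx": 0,"wy": 0,"wz": 0}
  ]
}}

```text
time_s: 12.97
tcp_pos: [0.5754, 0.1675, 0.1455]
orientation: [0.679, 1.066, 0.19]
wrist_force: [-0.5, -0.9, -0.0]
opening: 0.996
```

```bash
python3 -c "
from plan import *
delta('L',3,-39)"
```

```text
t 12.97 j6 deg [ 18.    6.1 -32.7  22.5  -3.4  45.1] d mm [-0.4 -0.5 -0.3] w deg [ 0.07 -0.07  0.02] n [-0.476 -0.093  0.875] F [-0.5 -0.9 -0. ] Mn -0.016 open 85.0
```

Emit:
{"name": "move_arm", "arguments": {
  "hand": 0,
  "newtons": 20,
  "steps": [
    {"x": 0,"y": 0,"z": 0,"wx": 0,"wy": 0,"wz": 0},
    {"x": 0,"y": 0,"z": 0,"wx": 0,"wy": 0,"wz": 0},
    {"x": 0,"y": 0,"z": 0,"wx": 0,"wy": 0,"wz": 0},
    {"x": 0,"y": 0,"z": 0,"wx": 0,"wy": 0,"wz": 0},
    {"x": 0,"y": 0,"z": 0,"wx": 0,"wy": 0,"wz": 0},
    {"x": 0,"y": 0,"z": 0,"wx": 0,"wy": 0,"wz": 0},
    {"x": 0,"y": 0,"z": 0,"wx": 0,"wy": 0,"wz": 0},
    {"x": 0,"y": 0,"z": 0,"wx": 0,"wy": 0,"wz": 0}
  ]
}}

```text
time_s: 13.63
tcp_pos: [0.5747, 0.1655, 0.1463]
orientation: [0.672, 1.066, 0.182]
wrist_force: [-6.5, -11.0, 7.9]
opening: 0.278
```

```bash
python3 st.py L
```

```text
t 13.63 j6 deg [ 17.9   5.9 -32.7  22.6  -3.6  45.1] d mm [ 0.2  1.5 -1. ] w deg [-42.64  -8.12  78.9 ] n [-0.476 -0.093  0.875] F [ -6.5 -11.    7.9] Mn 0.026 open 23.7
jaw angle cw-positive deg -39.05 tilt 0.3 F e1e2n [9.5, -3.6, 11.0] M e1e2n [-1.398, -1.806, 0.026]
```

Emit:
{"name": "move_arm", "arguments": {
  "steps": [
    {"x": -1.1,"y": -2.6,"z": 1.3,"wx": 0,"wy": 0,"wz": 0},
    {"x": -0.1,"y": 0,"z": 0.3,"wx": -3.3,"wy": -0.65,"wz": 6.1},
    {"x": -0.1,"y": 0,"z": 0.3,"wx": -3.3,"wy": -0.65,"wz": 6.1},
    {"x": -0.1,"y": 0,"z": 0.3,"wx": -3.3,"wy": -0.65,"wz": 6.1},
    {"x": 0,"y": 0,"z": 0,"wx": 0,"wy": 0,"wz": 0},
    {"x": 0,"y": 0,"z": 0,"wx": 0,"wy": 0,"wz": 0}
  ]
}}

```text
time_s: 14.13
tcp_pos: [0.5741, 0.1657, 0.1479]
orientation: [0.318, 1.065, 0.196]
wrist_force: [7.6, 4.8, -10.4]
opening: 0.277
```

```bash
python3 st.py L
```

```text
t 14.13 j6 deg [ 17.7   5.7 -32.8  22.7  -3.2  23.9] d mm [ 0.9  1.3 -2.7] w deg [-32.9   -6.47  60.33] n [-0.476 -0.093  0.875] F [  7.6   4.8 -10.4] Mn 0.053 open 23.6
jaw angle cw-positive deg -18.02 tilt 0.1 F e1e2n [-3.3, 2.3, -13.2] M e1e2n [-0.1, 0.689, 0.053]
```

Emit:
{"name": "move_arm", "arguments": {
  "steps": [
    {"x": -0.1,"y": 0,"z": 0.3,"wx": -3.3,"wy": -0.65,"wz": 6.1},
    {"x": 0,"y": 0,"z": 0,"wx": 0,"wy": 0,"wz": 0},
    {"x": 0,"y": 0,"z": 0,"wx": 0,"wy": 0,"wz": 0}
  ]
}}

```text
time_s: 14.38
tcp_pos: [0.574, 0.1661, 0.1483]
orientation: [0.198, 1.065, 0.198]
wrist_force: [7.7, 6.3, -10.9]
opening: 0.275
```

```bash
python3 st.py L
```

```text
t 14.38 j6 deg [ 17.7   5.7 -32.7  22.8  -3.1  16.9] d mm [ 1.  1. -3.] w deg [-29.64  -5.85  54.2 ] n [-0.476 -0.093  0.875] F [  7.7   6.3 -10.9] Mn 0.022 open 23.5
jaw angle cw-positive deg -11.05 tilt 0.16 F e1e2n [-4.7, 2.4, -13.8] M e1e2n [-0.106, 0.986, 0.022]
```

Emit:
{"name": "move_arm", "arguments": {
  "steps": [
    {"x": 0.5,"y": 0.1,"z": -1,"wx": -3.3,"wy": -0.65,"wz": 6.1},
    {"x": 0,"y": 0,"z": 0,"wx": 0,"wy": 0,"wz": 0},
    {"x": 0,"y": 0,"z": 0,"wx": 0,"wy": 0,"wz": 0}
  ]
}}

```text
time_s: 14.63
tcp_pos: [0.5742, 0.1664, 0.1482]
orientation: [0.078, 1.064, 0.2]
wrist_force: [-4.4, 5.9, 1.9]
opening: 0.276
```

```bash
python3 st.py L
```

```text
t 14.63 j6 deg [ 17.7   5.7 -32.8  22.7  -3.   10. ] d mm [ 0.8  0.6 -3. ] w deg [-26.4   -5.2   48.06] n [-0.476 -0.093  0.875] F [-4.4  5.9  1.9] Mn -0.116 open 23.6
jaw angle cw-positive deg -4.08 tilt 0.23 F e1e2n [-6.6, -1.9, 3.2] M e1e2n [-0.839, 1.284, -0.116]
```

Emit:
{"name": "move_arm", "arguments": {
  "steps": [
    {"x": 0,"y": 0,"z": 0.1,"wx": -3.3,"wy": -0.65,"wz": 6.1},
    {"x": 0,"y": 0,"z": 0,"wx": 0,"wy": 0,"wz": 0},
    {"x": 0,"y": 0,"z": 0,"wx": 0,"wy": 0,"wz": 0}
  ]
}}

```text
time_s: 14.88
tcp_pos: [0.574, 0.1668, 0.1485]
orientation: [-0.041, 1.064, 0.203]
wrist_force: [-5.7, 6.8, 3.8]
opening: 0.276
```

```bash
python3 st.py L
```

```text
t 14.88 j6 deg [ 17.7   5.6 -32.8  22.7  -3.    3. ] d mm [ 1.   0.3 -3.2] w deg [-23.13  -4.58  41.92] n [-0.476 -0.093  0.875] F [-5.7  6.8  3.8] Mn -0.06 open 23.6
jaw angle cw-positive deg 2.9 tilt 0.3 F e1e2n [-7.8, -2.0, 5.4] M e1e2n [-0.907, 1.576, -0.06]
```

Emit:
{"name": "move_arm", "arguments": {
  "steps": [
    {"x": 0,"y": 0,"z": 0,"wx": -3.3,"wy": -0.65,"wz": 6.1},
    {"x": 0,"y": 0,"z": 0,"wx": 0,"wy": 0,"wz": 0},
    {"x": 0,"y": 0,"z": 0,"wx": 0,"wy": 0,"wz": 0}
  ]
}}

```text
time_s: 15.13
tcp_pos: [0.5739, 0.1671, 0.1485]
orientation: [-0.161, 1.064, 0.205]
wrist_force: [-5.7, 9.2, 3.9]
opening: 0.277
```

```bash
python3 st.py L
```

```text
t 15.13 j6 deg [ 17.7   5.6 -32.8  22.7  -2.9  -4. ] d mm [ 1.  -0.  -3.2] w deg [-19.87  -3.95  35.8 ] n [-0.476 -0.093  0.875] F [-5.7  9.2  3.9] Mn -0.157 open 23.7
jaw angle cw-positive deg 9.87 tilt 0.37 F e1e2n [-10.1, -1.5, 5.3] M e1e2n [-0.951, 1.885, -0.157]
```

Emit:
{"name": "move_arm", "arguments": {
  "steps": [
    {"x": 0,"y": 0,"z": 0,"wx": -1.6,"wy": -0.3,"wz": 3.0},
    {"x": 0,"y": 0,"z": 0,"wx": 0,"wy": 0,"wz": 0},
    {"x": 0,"y": 0,"z": 0,"wx": 0,"wy": 0,"wz": 0}
  ]
}}

```text
time_s: 15.38
tcp_pos: [0.5739, 0.1672, 0.1485]
orientation: [-0.218, 1.064, 0.207]
wrist_force: [-6.7, 9.0, 3.2]
opening: 0.273
```

```bash
python3 st.py L
```

```text
t 15.38 j6 deg [ 17.7   5.6 -32.8  22.7  -2.8  -7.4] d mm [ 1.1 -0.2 -3.2] w deg [-18.3   -3.67  32.81] n [-0.476 -0.093  0.875] F [-6.7  9.   3.2] Mn -0.281 open 23.3
jaw angle cw-positive deg 13.26 tilt 0.42 F e1e2n [-10.1, -2.7, 5.2] M e1e2n [-0.987, 2.116, -0.281]
```

The stop shows clearly (-0.28 N m after 52° anticlockwise). Ease off, release and retract.

Emit:
{"name": "move_arm", "arguments": {
  "steps": [
    {"x": 0,"y": 0,"z": 0,"wx": 3.1,"wy": 0.6,"wz": -5.8},
    {"x": 0,"y": 0,"z": 0,"wx": 0,"wy": 0,"wz": 0}
  ]
}}

```text
time_s: 15.55
tcp_pos: [0.574, 0.1669, 0.1485]
orientation: [-0.099, 1.064, 0.203]
wrist_force: [-5.8, 7.5, 4.5]
opening: 0.277
```

Emit:
{"name": "move_arm", "arguments": {
  "hand": 85,
  "steps": [
    {"x": 0,"y": 0,"z": 0,"wx": 0,"wy": 0,"wz": 0},
    {"x": 0,"y": 0,"z": 0,"wx": 0,"wy": 0,"wz": 0},
    {"x": 0,"y": 0,"z": 0,"wx": 0,"wy": 0,"wz": 0},
    {"x": 0,"y": 0,"z": 0,"wx": 0,"wy": 0,"wz": 0},
    {"x": 0,"y": 0,"z": 0,"wx": 0,"wy": 0,"wz": 0},
    {"x": 0,"y": 0,"z": 0,"wx": 0,"wy": 0,"wz": 0}
  ]
}}

```text
time_s: 16.05
tcp_pos: [0.5747, 0.165, 0.1482]
orientation: [-0.113, 1.064, 0.194]
wrist_force: [-0.0, -0.9, 0.6]
opening: 0.998
```

Emit:
{"name": "move_arm", "arguments": {
  "steps": [
    {"x": -4.8,"y": -0.9,"z": 8.7,"wx": 0,"wy": 0,"wz": 0},
    {"x": -4.8,"y": -0.9,"z": 8.7,"wx": 0,"wy": 0,"wz": 0},
    {"x": -4.8,"y": -0.9,"z": 8.7,"wx": 0,"wy": 0,"wz": 0},
    {"x": -4.8,"y": -0.9,"z": 8.7,"wx": 0,"wy": 0,"wz": 0},
    {"x": -4.8,"y": -0.9,"z": 8.7,"wx": 0,"wy": 0,"wz": 0},
    {"x": -4.8,"y": -0.9,"z": 8.7,"wx": 0,"wy": 0,"wz": 0},
    {"x": -4.8,"y": -0.9,"z": 8.7,"wx": 0,"wy": 0,"wz": 0},
    {"x": -4.8,"y": -0.9,"z": 8.7,"wx": 0,"wy": 0,"wz": 0},
    {"x": -4.8,"y": -0.9,"z": 8.7,"wx": 0,"wy": 0,"wz": 0},
    {"x": -10,"y": -0.9,"z": 8.7,"wx": 0,"wy": 0,"wz": 0},
    {"x": -15,"y": 0,"z": 10,"wx": 0,"wy": 0,"wz": 0},
    {"x": -15,"y": 0,"z": 10,"wx": 0,"wy": 0,"wz": 0}
  ]
}}

```text
time_s: 17.05
tcp_pos: [0.4907, 0.1559, 0.2558]
orientation: [-0.113, 1.064, 0.194]
wrist_force: [0.3, 0.3, -0.0]
opening: 0.997
```

```bash
python3 - <<'E'
from plan import *
from fit import head
for n in('top','side'):
    i,d=vision.get_image(n); cv2.imwrite(f'pics/{n}2.png',i); np.save(f'{n}2.npy',d)
t=cv2.imread('pics/top2.png');s=cv2.imread('pics/side2.png')
f=lambda im,x,y,w,h:cv2.resize(im[y:y+h,x:x+w],(400,300),interpolation=cv2.INTER_CUBIC)
cv2.imwrite('pics/c2.png',np.vstack([np.hstack([f(t,130,110,240,140),f(t,295,138,40,30)]),np.hstack([f(s,180,175,40,30),f(s,247,128,40,30)])]))
# head heights above the bridge & rects, before/after
B={'top':[(190,138,240,195),(288,123,340,182)],'side':[(160,185,240,265),(230,125,292,192)]}
c={'L':np.array([.5884,.1696,.12]),'R':np.array([.6527,-.1918,.1194])}
for run in '02':
    for j,l in enumerate('LR'):
        A=np.vstack([cloud(k,np.load(f'{k}{run}.npy'))[b[j][1]:b[j][3],b[j][0]:b[j][2]].reshape(-1,3) for k,b in B.items()])
        head(A,G[l]['n'],c[l],run+l)
E
python3 st.py L
```

```text
0L head n 212 h max [0.0559 0.0599 0.0626] rect mm [0.4 0.8] [29.  25.7] 53.090118408203125
0R head n 152 h max [0.0569 0.0616 0.0647] rect mm [-0.  0.] [29.9 25.6] 56.78764343261719
2L head n 211 h max [0.058  0.0618 0.0654] rect mm [-0.5  0.4] [25.2 27.3] 89.84083557128906
2R head n 67 h max [0.051  0.0566 0.0585] rect mm [-0.  -0.4] [22.6 24.9] 21.275856018066406
t 17.15 j6 deg [ 20.3  -8.1 -28.6  40.6  -4.4   1.5] d mm [  84.5   10.8 -112. ] w deg [-21.31  -4.01  38.75] n [-0.476 -0.093  0.875] F [ 0.4 -0.5 -0.2] Mn 0.012 open 85.2
jaw angle cw-positive deg 6.59 tilt 0.22 F e1e2n [0.6, 0.2, -0.3] M e1e2n [-0.427, 0.031, 0.012]
```

View pics/c2.png

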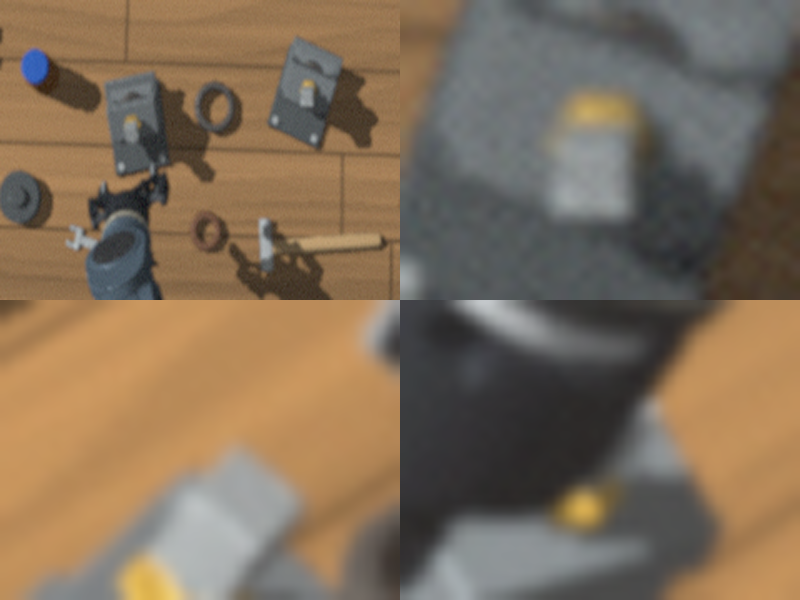

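The left head is square to its clamp (90° ≡ 0, fully out, about 2 mm higher). The right head is at 21° (home would be 19.6°) and about 5–6 mm lower. The bystanders look undisturbed, so I'm handing in.

```bash
python3 -c "
from h import *
print(ticket.job_done(), robot.get_state()['time_s'])"
```

```text
the job is handed in; nothing more can be done
the job is handed in; nothing more can be done
```

The job is handed in after about 17 s on the robot's clock: the right screw is fully home and the left screw is fully out.

- **Right screw (the good one):** it turned freely past where a crossed screw would bind. After about 2.17 rad it hit a hard stop, with peak torque about 0.25 N m, well under the 0.5 N m that breaks the head. The head then measured at 21° (19.6° expected at home) and about 5–6 mm lower than at the start.
- **Left screw (the crossed one):** I took this one as crossed because the other was good, and did not turn it clockwise to feel it bind. It went anticlockwise to its stop, showing -0.28 N m at 52° of turn. After release its head sat square to the clamp, which fits fully out, and about 2 mm higher.

Wrist forces at the readings stayed below about 15 N. In the last pictures the gripper was open and clear of the clamps, and the bystanders in view looked undisturbed. The offcut was outside that crop, and the wrench was partly hidden by the arm. In the final side view the right head was mostly hidden by the arm, so its angle and height come mainly from the top view. No check failed; torque noise was about ±0.05 N m.

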